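Read a spun sample: out of the centrifuge, upright, held up

ROBOT

A 6-joint arm with a two-finger parallel gripper is mounted at the origin on a cart in front of the work surface, level with it; the furniture and walls round the work are solid. World frame = base frame: x ahead of the robot, y to its left, z up, the work surface at z = 0. Lengths are in mm, angles in rad, forces in N, time in s.
With the tool pointing down it reaches from about 350 to 875 mm from the base axis. Payload 15.5 kg.
Tool frame: the origin (TCP) lies on the mounting face of the last link; the fingertips stand 173 mm ahead of it and the grasp point (between the pads) lies 155 mm ahead of it; z points along the fingers, y is the line along which they close (so a half turn about z gives the same grasp; the last joint's range is limited). The gripper opens to 85 mm and grips with 20 to 120 N. Pads are 22 mm wide; open, the fingers measure 114 mm over their backs; the gripper's body (76 mm by 85 mm) begins 54 mm behind the grasp point. The pads swing forward as they close: fully open they stand 13 mm farther back than shut.
Start: joints at [1.044, 0.494, 1.345, -0, 1.302, -0.096], TCP at [260.995, 567.899, 404.677] pointing down, gripper open.
Joint ranges: [-2.91, 2.91], [-0.82, 2.16], [0.22, 2.67], [-1.22, 4.37], [0.12, 2.79], [-3.08, 3.08]. Speed limits (rad/s): [1.89, 1.89, 2.57, 3.01, 3.01, 3.01].

INTERFACE

Orientations are given as a 3x3 rotation matrix whose columns are the frame's x, y, z axes.
In Python, from cell import * gives the robot as it stands.
- The arm moves only by the shell command python3 -m creep 'ROWS' [OPENING] [FORCE]. ROWS is JSON, a list of rows, each a list of 2 entries, a list of its own where there are three numbers: the shift along the tool's x, y, z as a fraction of full scale, then the turn about the tool's z as a fraction of full scale. A call has 1 to 20 rows; each row shifts and turns the commanded pose from where the row before left it, along the tool's axes as they then stand; what a row does not reach is not made up. Full scale, the value 1, is 100 mm for a shift and 60 degrees for a turn. A row lasts 1/10 s, in which the tool goes at most 50 mm and 8.59 degrees, less where a joint would pass 70% of its speed; a pose out of reach is approached as far as the arm can. A call with a number of a shift or a turn outside -1 to 1 is refused whole. A call with a gripper value outside its range is refused whole. OPENING is the opening, from 0 (shut) to 1 (fully open), set as the call begins (- or left out, the last holds). The fingers move at their own pace and stop on an object; FORCE is the grip in N (left out, the last holds). Time passes only in rows, so rows that do not move let the fingers close. It gives the time, the measured TCP pose, the force, the opening and the grip force at its end, in the units of the state.
- observe(): the state, without advancing time (a new reading comes with each control period).
- get_image(name): name is "side" or "top"; returns a dict with "image" (420x560x3 uint8, red, green, blue), "vfov" (degrees; the focal length in pixels is half the picture's height over the tangent of half this angle, whatever the lens; pixels are square), "cx", "cy" (the principal point, pixels), "distortion" ([k1, k2, p1, p2, k3] as OpenCV has them; the pictures are not rectified), "eye" and "attitude" of the camera in the world. Camera axes: x right, y up, looking along -z (the intrinsics and any distortion apply to the point x, -y, -z); pixel columns grow to the right and rows downward; lengths in mm; the calibration is good to about 2 mm. A picture is of the moment at which its call begins. There is no depth.
- finish_job(): hands the job in; it is judged then, once.
The state is a dict: "t": time; "qpos": joint angles; "joint_velocities": joint speeds; "effort": joint torques, N m; "eef_pos": TCP position; "eef_rot": TCP orientation; "wrist_force": force on the tool from outside, world axes, zero at the start; "ft_torque": the same for the moment, N m; "finger_gap": opening from 0.0 (shut) to 1.0 (fully open); "grip_force": force on a finger pad.
Only numpy, scipy, OpenCV 4.12 (cv2) and the standard library are available. Lean on these libraries where they do the work, as an engineer would, in place of code of your own. Each camera call takes 0.05 s, during which the arm holds its last target. There are 200 camera calls.

TASK

The centrifuge has stopped: swing its clear lid right up until it stands on edge and stays there by itself, then draw the long capped sample tube out of its slanted sleeve and turn it upright, never tipping it farther over than it leaned in the rotor, or the separated layers would mix. Finish while still holding it, upright and motionless, its foot at least 20 cm above the bench so that the layers can be read; leave the short balance tube seated in the rotor and do not disturb the things beside the machine.

Things in the scene. Friction and masses are not known exactly. Their poses are not given: they have to be found in the camera images.
- centrifuge: Bench centrifuge, white housing 236 x 232 mm with its deck 75 mm above the bench; fixed to the bench, does not move. Origin on the bench under the rotor's axis. Its own -x is the front, with a low control nose (88 mm either side of the middle, reaching 170 mm from the axis, at most 60 mm high); +x is the hinge side.
- lid (a joint): Opening angle of the clear domed lid: 0 shut, grows as it swings up and back, stop at 1.75; at the start 0 to 0.2. No latch; the hinge is stiff with friction and stays at whatever angle it is left. About 2 to 3 N at the handle moves it. The shut dome is 208 mm across at the deck, narrows to 116 mm, its top 175 mm above the bench.
- lid_handle (a point): Grip point of the lid's handle, a flat tab on the lid's rim, farthest from the hinge: 22 mm wide (along the hinge axis), 9 mm thick; 14 mm of it lie beyond this point and 25 mm between it and the wider rim. 84 mm above the bench when shut. With the lid shut its axes are the centrifuge's (x from handle to hinge, y along the hinge axis, z up); it turns with the lid.
- lid_hinge (a point): Point on the lid's hinge axis (which is level and along the centrifuge's y), 110 mm behind the rotor's axis and 79 mm above the bench, 244 mm from lid_handle.
- rotor: Rotor on a vertical spindle, turned by hand with little friction; six black sleeves evenly round it, 20 mm across, 45 mm deep, slanted 0.611 rad (35 degrees) from vertical, mouths towards the spindle. Origin on the spindle, 83 mm above the bench. The sample tube is in the sleeve at its +x, the balance tube at its -x, the others are empty. The centre nut ends 43 mm above the origin.
- sample: Sample tube: 81 mm long, clear body 13 mm across, purple cap 16 mm across on its last 21 mm (grip the cap, 20 to 40 N). Origin at the rounded foot's centre, +z along the tube to the cap. It sits foot down in its sleeve with about 1.5 mm of play all round, leaning with the cap towards the spindle; the foot is always on the far half of the rotor. About 14 g.
- sample_seat (a point): Floor of the sample tube's sleeve, on its axis, in the rotor: 74 mm from the spindle. The tube's foot rests here at the start; to leave the sleeve it must be drawn 45 mm along its own axis.
- balance: Balance tube, 60 mm long, 13 mm across, with a plain dark stopper; in the sleeve straight across the rotor from the sample tube. Origin at its foot, +z along the tube. Stays seated.
- balance_seat (a point): Floor of the balance tube's sleeve, on its axis, in the rotor.
- kitchen_timer: Bystander: white timer, 66 x 66 x 44 mm, on the bench; origin under its centre.
- amber_bottle: Bystander: brown bottle with a dark cap, 46 mm across, 98 mm high, standing on the bench; origin under its centre.
- marker: Bystander: marker pen lying on the bench, 124 mm long along its y, 13 mm thick.

How it is judged:
By the outcome, as a careful person would: the job done as asked, in the order asked, and still so for the second after the job is handed in, while the arm keeps its last pose, push and grip.
It also fails if it takes over 58 s, if anything falls off the work surface, if the arm or the gripper's body presses on something with over 40 N, if the wrist force passes 120 N, or if a joint passes its speed limit or range.

## Working session

There is one attempt and no reset: what is moved stays moved. The work goes in short steps, Python scripts to look and compute and a shell command to move; the robot and the scene stay as the last step left them, time stands still between calls to the robot, and variables do not carry over. Pictures are saved under pics/ and viewed, at most 10 in all, crops included, and the job is handed in when it is done.

```bash
mkdir -p pics; ls
python3 - <<'E'
from cell import *
import cv2
s=observe();print(s['t'],s['eef_pos'],s['eef_rot'],s['finger_gap'])
for n in('side','top'):
    g=get_image(n);im=g.pop('image');cv2.imwrite(f'pics/{n}0.png',cv2.resize(im[:,:,::-1],(784,588),interpolation=cv2.INTER_CUBIC));print(n,g)
E
```

```text
pics
0.0 [260.92461487 567.76825641 404.08790482] [[-9.08630581e-01  4.17600373e-01 -6.29128767e-04]
 [ 4.17600827e-01  9.08629974e-01 -1.05800482e-03]
 [ 1.29822048e-04 -1.22406023e-03 -9.99999242e-01]] 1.0028146436637333
side {'vfov': 45.33428842143358, 'cx': 288.00690772309486, 'cy': 215.75263786580348, 'distortion': array([-0.13706602,  0.        ,  0.        ,  0.        ,  0.        ]), 'eye': array([ 378.27293613, -538.32564636,  856.119229  ]), 'attitude': array([[ 0.94640666,  0.25600571, -0.196915  ],
       [-0.3228501 ,  0.7327462 , -0.59904158],
       [-0.00906935,  0.63051096,  0.77612736]])}
top {'vfov': 55.301996583441664, 'cx': 278.4651288121882, 'cy': 211.33492473860997, 'distortion': array([-0.08725044,  0.        ,  0.        ,  0.        ,  0.        ]), 'eye': array([ 350.64484163,   73.60755558, 1092.75332549]), 'attitude': array([[-0.10617934,  0.96998545, -0.21875599],
       [-0.99433177, -0.10479366,  0.01796139],
       [-0.00550195,  0.21942316,  0.97561427]])}
```

View pics/side0.png

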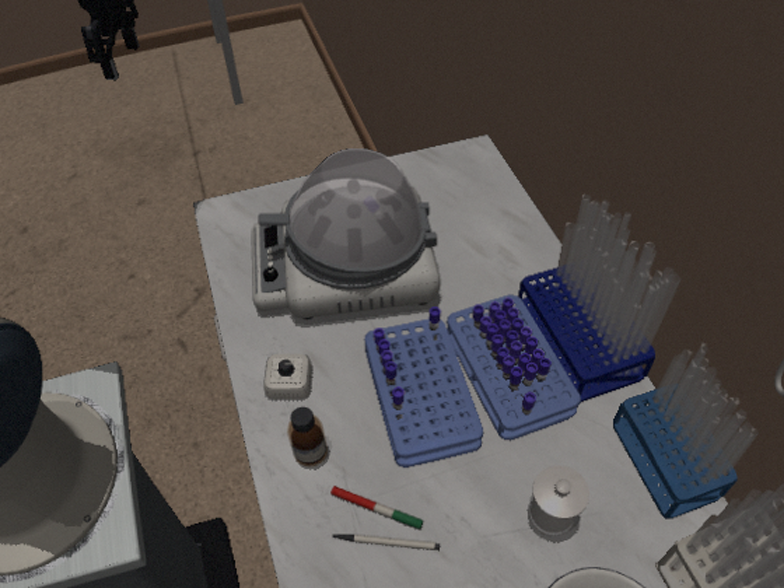

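View pics/top0.png

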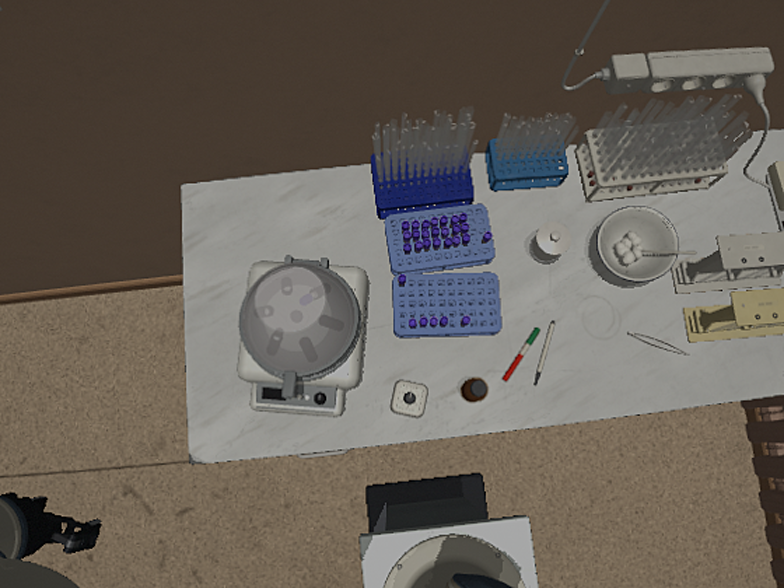

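The side view shows the centrifuge at about (350,240) and the top view at (300,330). The nose and handle face the robot, and the timer and bottle are to the right. I'll enlarge both views.

Run:
```python
import cv2
from cell import *
im=get_image('top')['image'][:,:,::-1]
c=im[180:300,165:270];cv2.imwrite('pics/topc.png',cv2.resize(cv2.convertScaleAbs(c,alpha=1.5),None,fx=5,fy=5,interpolation=cv2.INTER_CUBIC))
im=get_image('side')['image'][:,:,::-1]
c=im[100:230,175:320];cv2.imwrite('pics/sidec.png',cv2.resize(cv2.convertScaleAbs(c,alpha=1.5),None,fx=4.5,fy=4.5,interpolation=cv2.INTER_CUBIC))
```

```text
(no output)
```

View pics/topc.png

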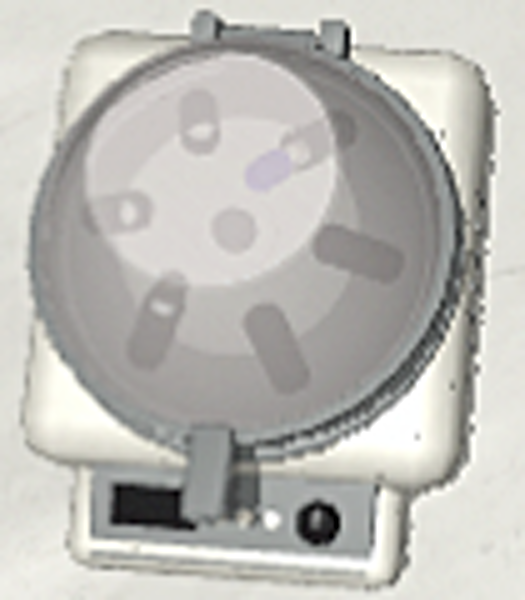

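View pics/sidec.png

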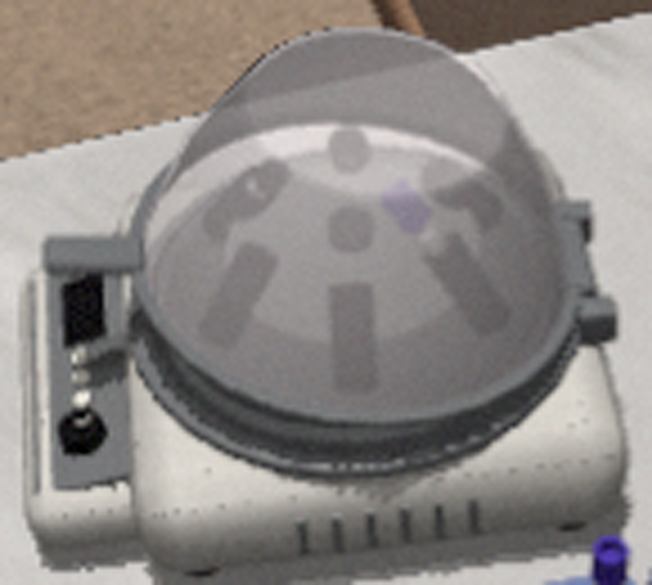

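Both crops show the handle tab slightly raised. In the top crop it spans (212,430) to (205,518), the nut is at (235,230), the hinge lugs are at (207,27) and (337,38), and the cap is at (268,170). In the side crop the nut is at (350,230), the cap at (405,207), the tab tip at (47,255) and the lugs at (577,215) and (600,315).

```bash
cat > geo.py <<'E'
import numpy as np,cv2
from scipy.optimize import least_squares
from cell import *
def proj(g,P):
    f=210/np.tan(np.radians(g['vfov']/2));A=np.array(g['attitude'])
    q=(np.atleast_2d(P)-g['eye'])@A; q=q*[1,-1,-1]
    K=np.array([[f,0,g['cx']],[0,f,g['cy']],[0,0,1]])
    return cv2.projectPoints(q.reshape(-1,1,3),np.zeros(3),np.zeros(3),K,g['distortion'])[0].reshape(-1,2)
def cropped(u,x0,y0,s): return (np.array(u,float)+.5)/s-.5+[x0,y0]
def tri(gs,px,x0=(450,250,100)):
    return least_squares(lambda X:np.concatenate([(proj(g,X)-p).ravel() for g,p in zip(gs,px)]),x0)
E
python3 - <<'E'
from geo import *
T=get_image('top');S=get_image('side')
ct=lambda *u:cropped(u,165,180,5); cs=lambda *u:cropped(u,175,100,4.5)
pt={'nut':(ct(235,230),cs(350,230)),'cap':(ct(268,170),cs(405,207)),'tip':(ct(205,518),cs(47,255)),'lugL':(ct(207,27),cs(577,215)),'lugR':(ct(337,38),cs(600,315)),'capend':(ct(250,183),cs(388,197))}
for k,p in pt.items():
    r=tri((T,S),p);print(k,r.x.round(1),r.cost.round(2))
# nut, lugs
def model(p):
    x,y,yaw,th,ra,zs,w,zl=p
    R=np.array([[np.cos(yaw),-np.sin(yaw),0],[np.sin(yaw),np.cos(yaw),0],[0,0,1]])
    o=np.array([x,y,0]);W=lambda q:o+R@np.array(q,float)
    c,s=np.cos(th),np.sin(th)
    hx,hz=-258,9.5
    tip=W([110+hx*c+hz*s,0,79-hx*s+hz*c])
    rc=74-70.5*np.sin(.611)
    cap=o+[rc*np.cos(ra),rc*np.sin(ra),zs+70.5*np.cos(.611)]
    return {'nut':W([0,0,126]),'cap':cap,'tip':tip,'lugL':W([110,w,zl]),'lugR':W([110,-w,zl])}
def res(p):
    m=model(p);return np.concatenate([proj(g,m[k])[0]-pt[k][i] for k in m for i,g in enumerate((T,S))])
r=least_squares(res,[500,250,0,.1,-.5,60,30,85]);print(r.x.round(3),r.cost);print(res(r.x).round(1))
E
```

```text
nut [551.3 224.5 118.1] 0.02
cap [573.1 202.1 145.8] 0.0
tip [411.4 247.8 126.3] 0.04
lugL [670.3 237.8  78.7] 0.06
lugR [657.3 169.8  77.4] 0.09
capend [567.7 211.3 145.7] 0.0
[ 5.52414e+02  2.22446e+02 -1.82000e-01  1.46000e-01 -8.87000e-01
  9.33150e+01  3.48260e+01  8.12550e+01] 8.601704115658059
[ 0.2 -1.3  0.4 -2.2  2.  -0.9  0.9 -0.2 -0.3  0.  -0.5  0.   0.3  0.6
 -1.5 -0.1  0.5  0.3 -1.3 -0.3]
```

```bash
cat >> geo.py <<'E'
def to(p,dz=155):
    """shift in tool axes, hundredths full scale, putting grasp point at p"""
    s=observe();R=np.array(s['eef_rot']);d=np.array(p)+[0,0,dz]-s['eef_pos']
    print('t',round(s['t'],2),'grasp',(s['eef_pos']-[0,0,155]).round(1),'ytool az',np.arctan2(R[1,1],R[0,1]).round(3),'need',(R.T@d/100).round(3),'F',np.round(s['wrist_force'],1),'gap',round(s['finger_gap'],3),'grip',np.round(s['grip_force'],1))
E
python3 -m creep '[[[0,0,0],-0.12],[[0,0,0],-0.12],[[-0.18,-0.24,0],0],[[-0.18,-0.24,0],0],[[-0.18,-0.24,0],0],[[-0.18,-0.24,0],0],[[-0.18,-0.24,0],0],[[-0.18,-0.24,0],0],[[-0.18,-0.24,0],0],[[-0.18,-0.24,0],0],[[-0.18,-0.24,0],0],[[-0.18,-0.24,0],0],[[-0.18,-0.24,0],0],[[-0.18,-0.24,0],0],[[0,0,0],0],[[0,0,0],0]]' 1
python3 -c "
from geo import *
to([426,246.5,119])"
```

```text
t: 1.9
eef_pos: [422.3, 245.6, 404.7]
eef_rot: [[-0.984, 0.18, -0.0], [0.18, 0.984, 0.0], [0.0, 0.0, -1.0]]
wrist_force: [-0.8, 0.4, 0.4]
finger_gap: 1.0
grip_force: 0.0
t 1.9 grasp [422.3 245.6 249.7] ytool az 1.39 need [-0.035  0.015  1.307] F [-0.8  0.4  0.4] gap 1.0 grip 0.0
```

```bash
python3 -m creep '[[[-0.035,0.015,0.2],0],[[0,0,0.25],0],[[0,0,0.25],0],[[0,0,0.25],0],[[0,0,0.2],0],[[0,0,0.1],0],[[0,0,0.06],0],[[0,0,0],0],[[0,0,0],0]]' 1
python3 - <<'E'
from geo import *
to([426,246.5,119])
im=get_image('side')['image'][:,:,::-1];a=cv2.resize(im[60:210,150:310],(480,450),interpolation=cv2.INTER_CUBIC)
im=get_image('top')['image'][:,:,::-1];b=cv2.resize(im[180:300,165:270],(315,360),interpolation=cv2.INTER_CUBIC)
o=np.zeros((450,795,3),np.uint8);o[:,:480]=a;o[:360,480:]=b
cv2.imwrite('pics/g1.png',cv2.convertScaleAbs(o,alpha=1.5))
E
```

```text
t: 2.8
eef_pos: [426.0, 247.1, 274.3]
eef_rot: [[-0.984, 0.178, 0.001], [0.178, 0.984, 0.0], [-0.001, 0.001, -1.0]]
wrist_force: [0.0, 0.2, 1.0]
finger_gap: 0.999
grip_force: 0.0
t 2.8 grasp [426.  247.1 119.3] ytool az 1.392 need [-0.001 -0.006  0.003] F [0.  0.2 1. ] gap 0.999 grip 0.0
```

View pics/g1.png

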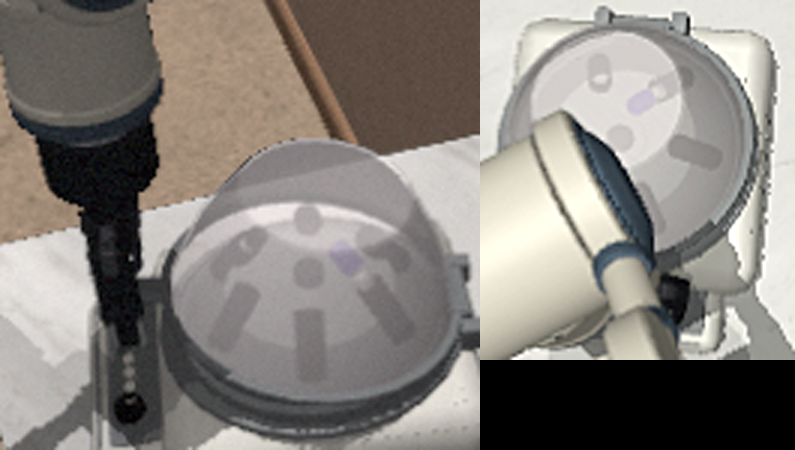

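The side view shows the fingers straddling the tab at about (140,290). I'll close them and work out the arc.

```bash
python3 -m creep '[[[0,0,0],0],[[0,0,0],0],[[0,0,0],0],[[0,0,0],0],[[0,0,0],0],[[0,0,0],0],[[0,0,0],0],[[0,0,0],0]]' 0 35
python3 - <<'E'
from geo import *
to([426,246.5,119])
p=np.linspace(.165,1.64,31);r=2.45
print([[round(-a,3),0,round(-b,3)] for a,b in zip(np.diff(-r*np.cos(p)),np.diff(r*np.sin(p)))])
E
```

```text
t: 3.7
eef_pos: [425.8, 246.8, 273.7]
eef_rot: [[-0.984, 0.178, -0.0], [0.178, 0.984, -0.0], [0.0, -0.0, -1.0]]
wrist_force: [-1.4, -2.1, 1.4]
finger_gap: 0.245
grip_force: 38.0
t 3.7 grasp [425.8 246.8 118.7] ytool az 1.391 need [-0.002 -0.002 -0.003] F [-1.4 -2.1  1.4] gap 0.245 grip 38.0
[[np.float64(-0.023), 0, np.float64(-0.118)], [np.float64(-0.028), 0, np.float64(-0.117)], [np.float64(-0.034), 0, np.float64(-0.115)], [np.float64(-0.04), 0, np.float64(-0.114)], [np.float64(-0.045), 0, np.float64(-0.112)], [np.float64(-0.051), 0, np.float64(-0.109)], [np.float64(-0.056), 0, np.float64(-0.107)], [np.float64(-0.061), 0, np.float64(-0.104)], [np.float64(-0.066), 0, np.float64(-0.101)], [np.float64(-0.071), 0, np.float64(-0.097)], [np.float64(-0.076), 0, np.float64(-0.094)], [np.float64(-0.08), 0, np.float64(-0.09)], [np.float64(-0.085), 0, np.float64(-0.086)], [np.float64(-0.089), 0, np.float64(-0.081)], [np.float64(-0.093), 0, np.float64(-0.077)], [np.float64(-0.096), 0, np.float64(-0.072)], [np.float64(-0.1), 0, np.float64(-0.067)], [np.float64(-0.103), 0, np.float64(-0.062)], [np.float64(-0.106), 0, np.float64(-0.057)], [np.float64(-0.109), 0, np.float64(-0.052)], [np.float64(-0.111), 0, np.float64(-0.047)], [np.float64(-0.113), 0, np.float64(-0.041)], [np.float64(-0.115), 0, np.float64(-0.036)], [np.float64(-0.117), 0, np.float64(-0.03)], [np.float64(-0.118), 0, np.float64(-0.024)], [np.float64(-0.119), 0, np.float64(-0.018)], [np.float64(-0.12), 0, np.float64(-0.012)], [np.float64(-0.12), 0, np.float64(-0.006)], [np.float64(-0.12), 0, np.float64(-0.001)], [np.float64(-0.12), 0, np.float64(0.005)]]
```

Gripped: a 21 mm gap at 38 N. I'll do the first third of the arc and check the force.

```bash
python3 -m creep '[[[-0.023,0,-0.118],0],[[-0.028,0,-0.117],0],[[-0.034,0,-0.115],0],[[-0.04,0,-0.114],0],[[-0.045,0,-0.112],0],[[-0.051,0,-0.109],0],[[-0.056,0,-0.107],0],[[-0.061,0,-0.104],0],[[-0.066,0,-0.101],0],[[-0.071,0,-0.097],0],[[0,0,0],0]]'
```

```text
t: 4.8
eef_pos: [473.2, 238.2, 384.0]
eef_rot: [[-0.984, 0.179, 0.001], [0.179, 0.984, 0.0], [-0.001, 0.0, -1.0]]
wrist_force: [2.0, -0.9, -1.3]
finger_gap: 0.253
grip_force: 40.2
```

Forces are small, so I'll carry on.

```bash
python3 -m creep '[[[-0.076,0,-0.094],0],[[-0.08,0,-0.09],0],[[-0.085,0,-0.086],0],[[-0.089,0,-0.081],0],[[-0.093,0,-0.077],0],[[-0.096,0,-0.072],0],[[-0.1,0,-0.067],0],[[-0.103,0,-0.062],0],[[-0.106,0,-0.057],0],[[-0.109,0,-0.052],0],[[0,0,0],0]]'
python3 -m creep '[[[-0.111,0,-0.047],0],[[-0.113,0,-0.041],0],[[-0.115,0,-0.036],0],[[-0.117,0,-0.03],0],[[-0.118,0,-0.024],0],[[-0.119,0,-0.018],0],[[-0.12,0,-0.012],0],[[-0.12,0,-0.006],0],[[-0.12,0,-0.001],0],[[-0.12,0,0.005],0],[[0,0,0],0],[[0,0,0],0]]'
python3 -c "
from geo import *
to([664,204,324])"
```

```text
t: 5.9
eef_pos: [566.3, 221.5, 457.7]
eef_rot: [[-0.984, 0.179, 0.001], [0.179, 0.984, 0.001], [-0.001, 0.001, -1.0]]
wrist_force: [1.9, 5.2, -1.8]
finger_gap: 0.249
grip_force: 40.1
t: 7.1
eef_pos: [680.8, 201.1, 477.9]
eef_rot: [[-0.984, 0.178, 0.0], [0.178, 0.984, 0.001], [0.0, 0.001, -1.0]]
wrist_force: [1.6, 9.3, -5.9]
finger_gap: 0.252
grip_force: 38.4
t 7.1 grasp [680.8 201.1 322.9] ytool az 1.392 need [ 0.17  -0.001 -0.011] F [ 1.6  9.3 -5.9] gap 0.252 grip 38.4
```

```bash
python3 -m creep '[[[0,0,0],0],[[0,0,0],0],[[0,0,0],0],[[0,0,0],0],[[0,0,0],0],[[0,0,0],0],[[0,0,-0.1],0],[[0,0,-0.15],0],[[0,0,-0.2],0],[[0,0,-0.2],0],[[0.2,0,0],0],[[0.3,0,0],0],[[0.3,0,0],0],[[0.3,0,0],0],[[0.3,0,0],0],[[0.3,0,0],0],[[0.3,0,0],0],[[0.2,0,0],0]]' 1
python3 - <<'E'
from geo import *
im=get_image('side')['image'][:,:,::-1];a=cv2.resize(im[40:230,170:320],(474,600),interpolation=cv2.INTER_CUBIC)
im=get_image('top')['image'][:,:,::-1];b=cv2.resize(im[160:300,165:270],(315,420),interpolation=cv2.INTER_CUBIC)
o=np.zeros((600,789,3),np.uint8);o[:,:474]=a;o[:420,474:]=b
cv2.imwrite('pics/g2.png',cv2.convertScaleAbs(o,alpha=1.5))
E
```

```text
t: 8.9
eef_pos: [461.9, 240.1, 543.9]
eef_rot: [[-0.984, 0.178, 0.001], [0.178, 0.984, 0.0], [-0.001, 0.001, -1.0]]
wrist_force: [-0.6, 0.1, 0.5]
finger_gap: 1.001
grip_force: 0.0
```

View pics/g2.png

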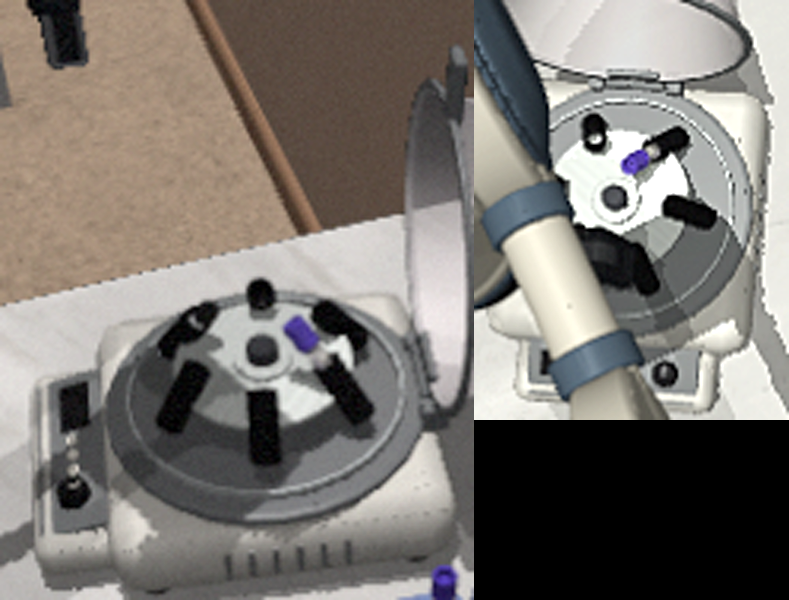

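The lid stands open in the side crop at (440,250). The cap is at (302,333) in the side crop and (635,160) in the top crop. Next I'll measure the cap and tube axis.

Run:
```python
from geo import *
T=get_image('top');S=get_image('side');G=(T,S)
def cen(g,box):
    x0,y0,x1,y1=box;h=g['image'][y0:y1,x0:x1].astype(int)
    m=(h[...,2]>h[...,1]+25)&(h[...,2]>60);v,u=np.nonzero(m);w=(h[...,2]-h[...,1])[m]
    print(m.sum());return np.array([x0+np.average(u,weights=w),y0+np.average(v,weights=w)])
c=(cen(T,(205,200,232,225)),cen(S,(255,135,275,158)))
cap=tri(G,c);print('cap',c,cap.x.round(1),cap.cost)
ct=lambda *u:cropped(np.array(u)-[474,0],165,160,3); cs=lambda *u:cropped(u,170,40,3.158)
for n,a,b in(('tube',ct(653,150),cs(325,353)),('sleeveend',ct(686,130),cs(363,415)),('sleevetop mouth',ct(661,146),cs(334,365)),('nut',ct(614,197),cs(263,350)),):
    r=tri(G,(a,b));print(n,r.x.round(1),r.cost.round(2),(r.x-cap.x).round(1))
```

```text
55
76
cap (array([218.17664509, 213.57524272]), array([264.97329224, 145.13841808])) [573.5 202.  146.9] 0.050197739033120053
tube [584.4 187.3 138.4] 0.27 [ 10.9 -14.6  -8.5]
sleeveend [604.4 162.7  99. ] 0.86 [ 30.9 -39.3 -47.9]
sleevetop mouth [588.6 181.3 131.8] 0.21 [ 15.1 -20.7 -15.1]
nut [552.5 225.1 117.7] 0.06 [-21.   23.2 -29.2]
```

```bash
python3 -m creep '[[[0,0,0],0.11],[[0,0,0],0.11],[[0,0,0],0.11],[[0,0,0],0.11],[[0,0,0],0.11],[[0,0,0],0.11],[[0,0,0.2],0],[[0,0,0.25],0],[[0,0,0.25],0],[[0,0,0.25],0],[[0,0,0.2],0],[[0,0,0],0],[[0,0,0],0]]' 0.4
python3 -c "
from geo import *
to([572.5,203,149]);print(observe()['qpos'])"
```

```text
t: 10.4
eef_pos: [464.6, 239.9, 428.4]
eef_rot: [[-0.644, 0.765, 0.0], [0.765, 0.644, -0.0], [-0.0, 0.0, -1.0]]
wrist_force: [0.2, -0.1, 0.5]
finger_gap: 0.397
grip_force: 0.0
t 10.4 grasp [464.6 239.9 273.4] ytool az 0.7 need [-0.977  0.588  1.244] F [ 0.2 -0.1  0.5] gap 0.397 grip 0.0
[ 3.62431160e-01  3.25607334e-01  1.56201161e+00 -8.29928637e-05
  1.25393380e+00 -3.37265094e-01]
```

```bash
python3 -m creep '[[[-0.2,0.12,0],0],[[-0.25,0.15,0],0],[[-0.25,0.15,0],0],[[-0.2,0.12,0.1],0],[[-0.077,0.048,0.2],0],[[0,0,0.2],0],[[0,0,0.2],0],[[0,0,0.1],0],[[0,0,0],0],[[0,0,0],0]]'
python3 - <<'E'
from geo import *
to([572.5,203,149])
im=get_image('side')['image'][:,:,::-1];a=cv2.resize(im[90:200,200:320],(480,440),interpolation=cv2.INTER_CUBIC)
im=get_image('top')['image'][:,:,::-1];b=cv2.resize(im[170:270,180:260],(320,400),interpolation=cv2.INTER_CUBIC)
o=np.zeros((440,800,3),np.uint8);o[:,:480]=a;o[:400,480:]=b
cv2.imwrite('pics/g3.png',cv2.convertScaleAbs(o,alpha=1.5))
E
```

```text
t: 11.4
eef_pos: [572.1, 203.2, 349.1]
eef_rot: [[-0.644, 0.765, 0.001], [0.765, 0.644, 0.0], [-0.001, 0.001, -1.0]]
wrist_force: [0.6, -0.7, -0.4]
finger_gap: 0.395
grip_force: 0.0
t 11.4 grasp [572.1 203.2 194.1] ytool az 0.7 need [-0.004  0.001  0.451] F [ 0.6 -0.7 -0.4] gap 0.395 grip 0.0
```

View pics/g3.png

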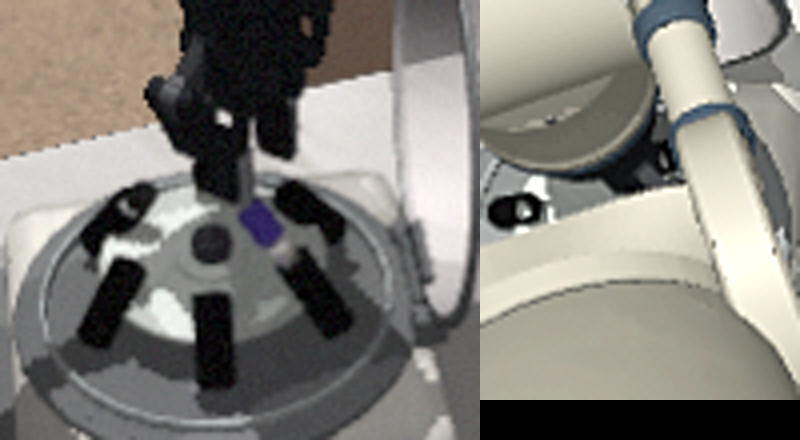

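The fingers sit either side of the cap, which is at (260,225) in the side crop. I'll descend and grip.

```bash
python3 -m creep '[[[0,0,0.1],0],[[0,0,0.1],0],[[0,0,0.1],0],[[0,0,0.1],0],[[0,0,0.05],0],[[0,0,0],0],[[0,0,0],0]]'
python3 -m creep '[[[0,0,0],0],[[0,0,0],0],[[0,0,0],0],[[0,0,0],0],[[0,0,0],0],[[0,0,0],0]]' 0 25
```

```text
t: 12.2
eef_pos: [571.7, 203.1, 302.9]
eef_rot: [[-0.644, 0.765, 0.0], [0.765, 0.644, -0.0], [-0.0, 0.0, -1.0]]
wrist_force: [-0.2, -1.3, 0.7]
finger_gap: 0.402
grip_force: 0.0
t: 12.8
eef_pos: [571.8, 203.2, 303.1]
eef_rot: [[-0.644, 0.765, 0.001], [0.765, 0.644, 0.0], [-0.0, 0.001, -1.0]]
wrist_force: [0.8, 0.8, 3.6]
finger_gap: 0.174
grip_force: 24.7
```

```bash
python3 -m creep '[[[0.023,0,-0.033],0],[[0.023,0,-0.033],0],[[0.023,0,-0.033],0],[[0.023,0,-0.033],0],[[0,0,0],0]]'
python3 -m creep '[[[0.023,0,-0.033],0],[[0.023,0,-0.033],0],[[0.023,0,-0.033],0],[[0.023,0,-0.033],0],[[0,0,0],0],[[0,0,0],0]]'
python3 - <<'E'
from geo import *
to([572.5,203,149])
im=get_image('side')['image'][:,:,::-1];a=cv2.resize(im[90:200,200:320],(720,660)[:2],interpolation=cv2.INTER_CUBIC)[:600]
cv2.imwrite('pics/g4.png',cv2.convertScaleAbs(a,alpha=1.7))
E
```

```text
t: 13.3
eef_pos: [565.5, 210.5, 316.6]
eef_rot: [[-0.645, 0.764, 0.0], [0.764, 0.645, 0.0], [-0.0, 0.0, -1.0]]
wrist_force: [-0.1, -0.7, 0.1]
finger_gap: 0.176
grip_force: 24.3
t: 13.9
eef_pos: [559.7, 217.2, 329.3]
eef_rot: [[-0.644, 0.765, 0.0], [0.765, 0.644, 0.0], [-0.0, 0.0, -1.0]]
wrist_force: [0.5, -0.8, 0.5]
finger_gap: 0.173
grip_force: 24.3
t 13.9 grasp [559.7 217.2 174.3] ytool az 0.7 need [-0.191  0.006  0.253] F [ 0.5 -0.8  0.5] gap 0.173 grip 24.3
```

View pics/g4.png

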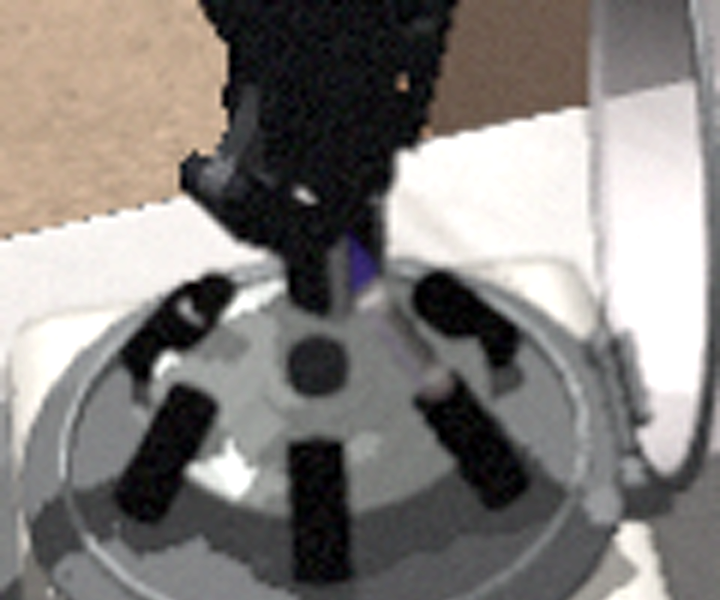

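The tube is about 32 mm out and its foot is still in the sleeve mouth at (435,385). The tool can't tilt, so I'll draw about 5 mm more. Then I'll swing the cap outward about the foot so the tube pivots between the pads against the sleeve lip.

```bash
python3 -m creep '[[[0.014,0,-0.02],0],[[0.014,0,-0.02],0],[[0,0,0],0],[[-0.035,0,-0.021],0],[[-0.035,0,-0.021],0],[[-0.037,0,-0.017],0],[[-0.037,0,-0.017],0],[[0,0,0],0]]'
python3 -m creep '[[[-0.038,0,-0.013],0],[[-0.038,0,-0.013],0],[[-0.04,0,-0.008],0],[[-0.04,0,-0.008],0],[[-0.04,0,-0.003],0],[[-0.04,0,-0.003],0],[[0,0,0],0],[[0,0,0],0]]'
python3 - <<'E'
from geo import *
to([572.5,203,149])
im=get_image('side')['image'][:,:,::-1];a=cv2.resize(im[90:190,200:320],(720,600),interpolation=cv2.INTER_CUBIC)
cv2.imwrite('pics/g5.png',cv2.convertScaleAbs(a,alpha=1.7))
E
```

```text
t: 14.75
eef_pos: [567.7, 207.9, 341.2]
eef_rot: [[-0.644, 0.765, 0.001], [0.765, 0.644, 0.0], [-0.0, 0.001, -1.0]]
wrist_force: [-0.6, 1.8, 0.3]
finger_gap: 0.172
grip_force: 24.4
t: 15.55
eef_pos: [582.5, 190.2, 345.6]
eef_rot: [[-0.644, 0.765, 0.0], [0.765, 0.644, -0.0], [-0.0, -0.0, -1.0]]
wrist_force: [0.5, 2.0, -0.7]
finger_gap: 0.178
grip_force: 24.3
t 15.55 grasp [582.5 190.2 190.6] ytool az 0.7 need [0.163 0.006 0.416] F [ 0.5  2.  -0.7] gap 0.178 grip 24.3
```

View pics/g5.png

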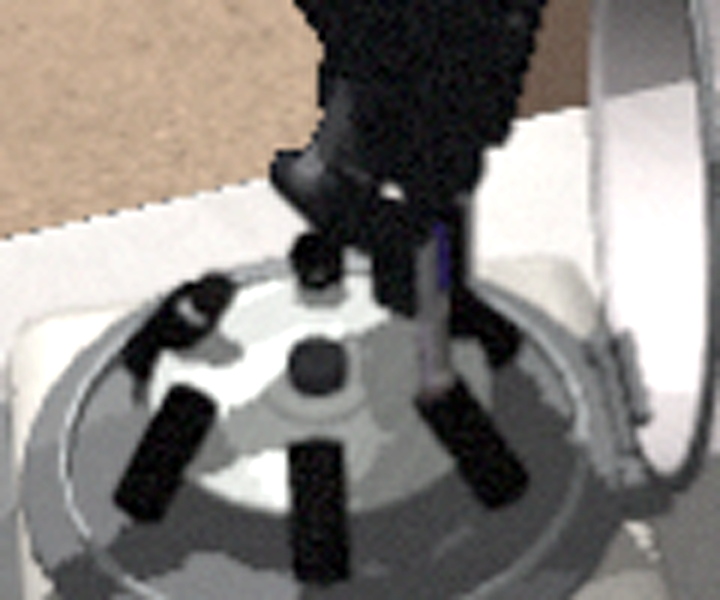

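The tube is close to upright, with its cap at (442,250) and body bottom at (437,385). I'll compare that with the projected vertical.

Run:
```python
from geo import *
S=get_image('side');g=np.array([582.5,190.2,190.6]);r=np.array([.644,-.765,0])
for deg in(-6,0,6,12):
    a=np.radians(deg);d=-r*np.sin(a)+[0,0,np.cos(a)]
    P=np.array([g,g-25*d,g-55*d,g-66*d]);print(deg,((proj(S,P)-[200,90]+.5)*6-.5).round(0).tolist())
im=S['image'].astype(int)
for y in range(132,156,2): print(y,[f"{v[0]-v[1]:+d}/{v.sum()//3}" for v in im[y,264:282]])
```

```text
-6 [[422.0, 253.0], [418.0, 306.0], [414.0, 368.0], [412.0, 389.0]]
0 [[422.0, 253.0], [425.0, 309.0], [428.0, 374.0], [429.0, 397.0]]
6 [[422.0, 253.0], [431.0, 312.0], [442.0, 379.0], [446.0, 403.0]]
12 [[422.0, 253.0], [438.0, 313.0], [456.0, 383.0], [462.0, 408.0]]
132 ['+4/13', '+0/8', '+2/17', '+0/12', '+2/12', '+3/34', '+0/53', '+0/52', '+3/38', '+5/24', '+6/28', '-1/5', '+0/13', '+2/30', '+1/77', '+2/120', '+3/142', '+2/145']
134 ['+1/11', '+1/12', '+1/12', '+0/7', '-1/10', '+1/35', '+0/56', '+0/51', '-1/38', '+6/29', '+10/27', '-1/13', '-1/11', '-2/32', '+1/68', '+1/112', '+3/132', '+3/130']
136 ['-2/6', '+0/13', '+0/9', '+0/10', '+0/13', '+1/34', '-1/54', '+1/51', '-2/40', '+8/32', '+4/29', '-1/10', '+0/1', '+2/34', '-2/68', '-1/90', '+1/103', '+3/111']
138 ['-2/12', '-4/3', '+4/7', '-1/12', '-1/11', '+2/29', '-2/52', '-2/52', '-1/43', '+1/30', '+4/21', '+1/7', '+0/0', '+2/4', '+0/29', '+0/61', '-2/77', '-1/77']
140 ['-3/11', '-1/9', '+1/5', '-3/11', '+1/10', '+0/24', '-1/47', '+0/49', '+0/43', '+1/43', '-1/41', '+3/2', '-4/6', '+3/5', '-2/6', '+1/4', '-1/27', '-1/63']
142 
[... 447 characters left out ...]
, '-2/35', '-2/32', '+1/0', '-4/7']
148 ['-3/72', '-1/74', '-1/75', '-2/71', '+0/71', '+1/62', '+3/54', '+2/60', '+4/53', '+3/45', '+1/41', '-1/58', '+0/73', '-3/74', '-1/70', '+0/68', '+1/43', '-1/1']
150 ['-1/71', '-1/74', '-2/74', '+0/72', '-1/71', '+1/63', '+3/57', '+3/60', '+1/57', '+2/49', '+0/43', '-1/57', '+0/73', '-1/70', '+0/73', '-1/74', '+1/60', '+1/30']
152 ['-1/75', '+0/75', '+0/73', '-1/71', '+0/71', '+1/66', '+3/62', '+1/62', '+1/61', '+2/62', '+1/57', '+0/43', '-2/40', '-1/63', '-2/72', '-1/73', '-2/72', '-1/58']
154 ['+0/72', '-1/72', '+1/71', '-3/70', '+0/66', '+1/59', '+3/46', '+4/46', '+3/53', '+2/49', '+2/40', '+4/23', '-2/0', '-1/8', '-1/51', '+0/71', '-1/71', '+0/61']
```

The tube's slope matches vertical within about 3°. I'll back the foot out along the sleeve axis, lift it and measure finely in both views.

```bash
python3 -m creep '[[[0.017,0,-0.025],0],[[0.017,0,-0.025],0],[[0.017,0,-0.025],0],[[0.017,0,-0.025],0],[[0,0,-0.1],0],[[0,0,-0.2],0],[[0,0,-0.2],0],[[0,0,-0.2],0],[[0,0,-0.2],0],[[0,0,-0.2],0],[[0,0,-0.2],0],[[0,0,-0.1],0],[[0,0,-0.05],0],[[0,0,0],0],[[0,0,0],0],[[0,0,0],0]]'
python3 - <<'E'
from geo import *
to([572.5,203,149])
g=observe()['eef_pos']-[0,0,155]
o=np.zeros((600,800,3),np.uint8)
for k,n in enumerate(('side','top')):
    G=get_image(n);c=proj(G,g)[0].astype(int);print(n,c,proj(G,[g,g-[0,0,70]]).round(1).tolist())
    x0,y0=c[0]-33,c[1]-25;print(x0,y0)
    a=cv2.resize(G['image'][y0:y0+90,x0:x0+66,::-1],(396,540),interpolation=cv2.INTER_CUBIC);o[:a.shape[0],k*400:k*400+396]=a
cv2.imwrite('pics/g6.png',cv2.convertScaleAbs(o,alpha=1.8))
E
```

```text
t: 17.25
eef_pos: [578.0, 195.4, 499.8]
eef_rot: [[-0.644, 0.765, -0.001], [0.765, 0.644, -0.0], [0.001, -0.001, -1.0]]
wrist_force: [0.2, -0.4, -1.1]
finger_gap: 0.176
grip_force: 24.4
t 17.25 grasp [578.  195.4 344.8] ytool az 0.7 need [0.092 0.009 1.958] F [ 0.2 -0.4 -1.1] gap 0.176 grip 24.4
side [263  64] [[263.5, 64.8], [265.2, 96.6]]
230 39
top [205 188] [[205.9, 188.9], [211.9, 198.0]]
172 163
```

View pics/g6.png

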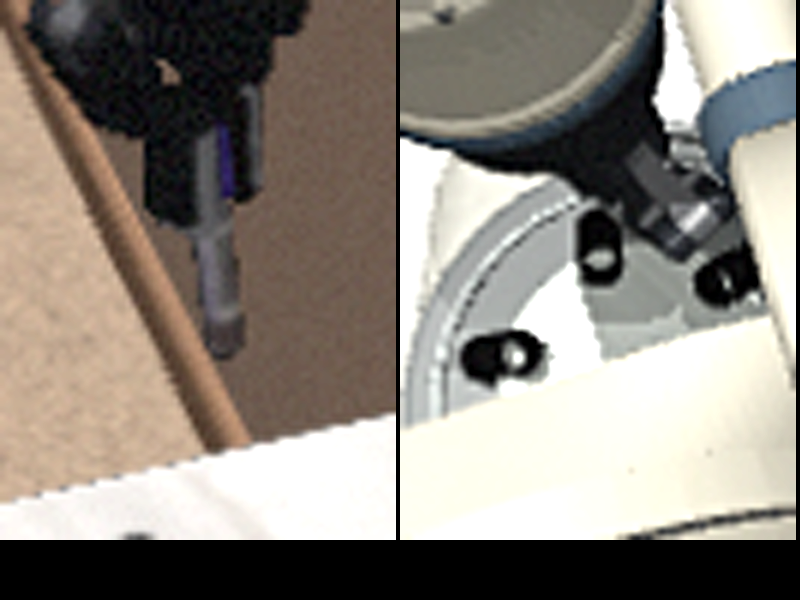

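The side crop shows the tube body running from (212,230) to a foot at (226,350), and the balance tube still seated. It still leans slightly, so I'll measure the tilt properly.

```bash
cat > lean.py <<'E'
from geo import *
def lean():
    S=get_image('side');g=observe()['eef_pos']-[0,0,155];im=S['image'].astype(float)
    q=proj(S,[g,g-[0,0,70]]);pts=[]
    for y in range(int(q[0,1])+13,int(q[1,1])-3):
        x0=int(q[0,0])-10;row=im[y,x0:x0+24];s=cv2.GaussianBlur((row[:,0]-row[:,2]).reshape(1,-1),(0,0),.7).ravel()
        bg=np.median(np.r_[s[:4],s[-4:]]);w=np.clip(bg-s-.35*(bg-s.min()),0,None);w[:4]=0;w[-4:]=0
        pts.append((x0+np.average(np.arange(24),weights=w),y))
    pts=np.array(pts);k=np.polyfit(pts[:,1],pts[:,0],1);rs=pts[:,0]-np.polyval(k,pts[:,1]);m=abs(rs)<2*rs.std()+.1;k=np.polyfit(pts[m,1],pts[m,0],1)
    r=np.array([.644,-.765,0])
    for deg in np.arange(-6,13,1.):
        a=np.radians(deg);d=-r*np.sin(a)+[0,0,np.cos(a)];p=proj(S,[g-20*d,g-66*d]);sl=(p[1,0]-p[0,0])/(p[1,1]-p[0,1])
        if deg>-6 and (sl-k[0])*(ps-k[0])<=0: print('lean deg',deg-(sl-k[0])/(sl-ps))
        ps=sl
    print('slope',k[0],'rms',rs.std(),len(pts))
if __name__=='__main__': lean()
E
python3 lean.py
```

```text
lean deg 3.4407497199241606
slope 0.10942489663657662 rms 0.36814508129306506 16
```

The lean is 3.4°. I'll put the foot back in the mouth by the exact reverse path, push about 4 mm further and withdraw.

```bash
python3 -m creep '[[[0,0,0.1],0],[[0,0,0.2],0],[[0,0,0.2],0],[[0,0,0.2],0],[[0,0,0.2],0],[[0,0,0.2],0],[[0,0,0.2],0],[[0,0,0.1],0],[[0,0,0.05],0],[[0,0,0],0],[[-0.017,0,0.025],0],[[-0.017,0,0.025],0],[[-0.017,0,0.025],0],[[-0.017,0,0.025],0],[[0,0,0],0],[[0,0,0],0]]'
python3 -m creep '[[[-0.02,0,0],0],[[-0.022,0,0],0],[[0,0,0],0],[[0,0,0],0]]'
python3 -m creep '[[[0.017,0,-0.025],0],[[0.017,0,-0.025],0],[[0.017,0,-0.025],0],[[0.017,0,-0.025],0],[[0,0,-0.1],0],[[0,0,-0.2],0],[[0,0,-0.2],0],[[0,0,-0.2],0],[[0,0,-0.2],0],[[0,0,-0.2],0],[[0,0,-0.2],0],[[0,0,-0.1],0],[[0,0,-0.05],0],[[0,0,0],0],[[0,0,0],0],[[0,0,0],0]]'
python3 lean.py;python3 lean.py
```

```text
t: 19.0
eef_pos: [582.4, 190.3, 345.6]
eef_rot: [[-0.644, 0.765, -0.0], [0.765, 0.644, 0.0], [0.0, -0.0, -1.0]]
wrist_force: [-0.4, 1.6, -1.0]
finger_gap: 0.171
grip_force: 24.4
t: 19.4
eef_pos: [585.2, 187.0, 345.8]
eef_rot: [[-0.644, 0.765, 0.0], [0.765, 0.644, 0.0], [0.0, 0.0, -1.0]]
wrist_force: [-1.3, 2.3, 0.9]
finger_gap: 0.176
grip_force: 24.4
t: 21.0
eef_pos: [580.7, 192.3, 499.8]
eef_rot: [[-0.644, 0.765, -0.001], [0.765, 0.644, -0.0], [0.001, -0.001, -1.0]]
wrist_force: [-0.6, 0.1, -0.2]
finger_gap: 0.175
grip_force: 24.5
lean deg 2.246177005775186
slope 0.0866583712699184 rms 0.2130219496104834 16
lean deg 1.8308207483957348
slope 0.07971474286213624 rms 0.2281549467669855 16
```

```bash
python3 -m creep '[[[0,0,0],0],[[0,0,0],0],[[0,0,0],0],[[0,0,0],0],[[0,0,0],0]]'
python3 -c "
from geo import *
print(abs(np.array(observe()['joint_velocities'])).max());print(finish_job())"
```

```text
t: 21.6
eef_pos: [580.8, 192.3, 500.7]
eef_rot: [[-0.644, 0.765, 0.0], [0.765, 0.644, 0.0], [-0.0, 0.0, -1.0]]
wrist_force: [-0.3, 0.4, 0.2]
finger_gap: 0.174
grip_force: 24.5
0.001789474508229745
the job is handed in; nothing more can be done
None
```

I handed the job in at about 21.6 s: the lid was standing open by itself, and the sample tube was held still with its foot about 27 cm above the bench, about 2° off vertical by my last camera measurement; the balance tube was still seated when I last saw it, and the arm did not go near the things beside the machine.

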